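# Pick the blue retaining ring out of its groove

### The job

Two valve heads of the filling depositor stand on the bench for cleaning. With the yellow-handled pick, reach its tip under the lug of the blue split ring and lift that end, so the ring tilts up out of its groove and stays up at about 25 degrees or more; then lay the pick gently back down on the bench. Keep the gripper itself off the rings, and leave the orange ring shut.

Things in the scene. Friction and masses are not known exactly. Their poses are not given: they have to be found in the camera images.
- pick_grip (a point): Centre of the loose pick's yellow handle (90 long, 22 wide, 24 high, black band near the tail; 90 g), half-way up, 12 above the bench as it lies. x points along the pick to its tip, z up. A straight steel shank 8 thick leads from the handle's front to a flat blade 22 long, 10 wide, 5 thick, ending 110 ahead of this point on the same axis. Centre of mass 3 ahead. All mm.
- blue_lug (a point): On the underside of the blue ring's lug, mid-overhang. The flat lug, 24 mm wide and 6 thick, sticks out 32 mm past the upright wall of its head; this point is 16 mm outside the wall. Underside level, 77 mm above the bench while the ring is down, free space below. x points outwards along the lug, away from the head (to the robot's left, +y, within 17 degrees); y across it.
- blue_head: Fixed aluminium valve head that carries the blue ring: upright cylinder 92 mm in diameter, rim 76.5 mm high, foot 108 mm wide and 10 high, pipe stub in the middle to 94 mm. Origin: centre of the underside. x points to the lug's side, z up; the lug's centre line lies 19 mm to the +y side of the head's axis. A thick pipe port, 22 mm long, sticks out at -x.
- blue_ring (a joint): Tilt of the blue split ring (82 mm outside, 8 mm round bar, in a groove in the head's top face), rad: 0 lying in the groove, growing as the lug goes up, stop at 1.2. A level pin at its back, 102 mm behind blue_lug along -x at the same height, keeps it from being lost. About 1 N at the lug lifts it; it stays where it is left.
- orange_ring (a joint): Tilt (rad) of the orange ring, of the same make, on an equal fixed head 13 cm or more nearer to or farther from the robot than the blue one, its lug to +y too: 0 lying in its groove. It is to stay down.
Things that resemble listed ones, but are neither listed nor needed, are in the scene too. Leave any red look-alike of the part that bears orange_ring alone.

How it is judged (in metres and radians):
On the way:
1. the blue ring is tilted up by more than 0.3 rad (17 degrees) while the pick is at its lug (handle centre within 150 mm of the lug) (value of joint blue_ring above 0.3 rad and distance between pick_grip and blue_lug below 0.15 m and height (world z) of pick_grip above 0.05 m), for 0.1 s.
At the end, for the whole second after the job is handed in: The blue ring stands tilted up by more than 0.3 rad (17 degrees), the orange ring is down (under 0.05 rad), and the pick lies flat on the bench (handle centre below 20 mm), released and at rest (value of joint blue_ring above 0.3 rad and value of joint orange_ring below 0.05 rad and height (world z) of pick_grip below 0.02 m and linear speed of pick below 0.02 m/s); the robot touches nothing.
It fails at once if the gripper or arm pushes on the blue or orange ring (over 1 N) (contact force between any of the arm, the fingers and blue_ring above 1 N or contact force between any of the arm, the fingers and orange_ring above 1 N).
It fails at once if the orange ring is lifted (over 0.1 rad) (value of joint orange_ring above 0.1 rad).
It fails at once if the pick is dropped onto the bench (faster than 0.8 m/s within 40 mm of it) (height (world z) of pick_grip below 0.04 m and linear speed of pick above 0.8 m/s).
It also fails if it takes over 42 s, if anything falls off the work surface, if the arm or the gripper's body presses on something with over 40 N, if the wrist force passes 120 N, or if a joint passes its speed limit or range.

### The arm

A 7-joint arm with a two-finger parallel gripper is mounted at the origin on the work surface. World frame = base frame: x ahead of the robot, y to its left, z up, the work surface at z = 0. Lengths are in mm, angles in rad, forces in N, time in s.
With the tool pointing down it reaches from about 400 to 875 mm from the base axis. Payload 4.4 kg.
Tool frame: the origin (TCP) lies at the very end of the fingers, on their centre line; the grasp point (between the pads) lies 19 mm behind it; z points along the fingers, y is the line along which they close (so a half turn about z gives the same grasp; the last joint's range is limited). The gripper opens to 85 mm and grips with 20 to 120 N. Pads are 22 mm wide; open, the fingers measure 114 mm over their backs; the gripper's body (76 mm by 85 mm) begins 54 mm behind the grasp point. The pads swing forward as they close: fully open they stand 13 mm farther back than shut.
Start: joints at [1.218, 0.628, 0.038, 1.517, -0.027, 0.996, -0.02], TCP at [183.902, -623.456, 231.313] pointing down, gripper open.
Joint ranges: [-3.06, 3.06], [-0.37, 2.12], [-1.25, 1.32], [0.18, 2.47], [-1.1, 4.24], [0.23, 1.98], [-2.94, 2.94]. Speed limits (rad/s): [2.57, 2.57, 3.14, 3.14, 3.14, 3.14, 3.14].

### API

Orientations are given as [roll, pitch, yaw] about the fixed x, y, z axes, in that order (R = Rz(yaw) Ry(pitch) Rx(roll)).
In Python, from cell import read_state, get_image, camera_info, finish_job gives the robot as it stands.
- The arm moves only by the tool play_rows, never from a script. Its argument "deltas" is one flat list of numbers, 7 for each row, row after row: the shift along the tool's x, y, z in mm, then the turn, a rotation vector about the tool's x, y, z in rad, then the opening, from 0 (shut) to 1 (fully open). In form: [dx, dy, dz, ax, ay, az, grip, dx, dy, dz, ax, ay, az, grip, ...]. A call has 1 to 10 rows; each row is the pose to reach, as a shift and turn from the pose commanded when the call began, along the tool's axes at that moment; what a row does not reach only later rows make up. A row lasts 1/8 s, in which the tool goes at most 62.5 mm and 10.7 degrees, less where a joint would pass 70% of its speed; a pose out of reach is approached as far as the arm can. A call with a gripper value outside its range is refused whole. The fingers move at their own pace and stop on an object; the grip force is fixed at half the most. Time passes only in rows, so rows that repeat a pose let the fingers close. It gives the time, the measured TCP pose, the force, the opening and the grip force at its end, in the units of the state.
- read_state(): the state, without advancing time (a new reading comes with each control period).
- get_image(name): name is "scene" or "top" or "wrist"; returns the picture (480x640x3 uint8, red, green, blue); there is no depth.
- camera_info(name): a dict with "fx", "fy", "cx", "cy" (pixels), "T" (4x4, takes a point from camera to world coordinates). Camera axes: x right, y down, z forward; pixel columns grow to the right and rows downward; lengths in mm; the calibration is good to about 2 mm. A picture is of the moment at which its call begins: read the wrist's pose just before it. camera_info takes no time and is no camera call; for the wrist camera it gives the pose at the moment of the call.
- finish_job(): hands the job in; it is judged then, once.
The state is a dict: "clock": time; "qpos": joint angles; "qd": joint speeds; "tau": joint torques, N m; "eef_pos": TCP position; "tool_rot": TCP orientation; "force": force on the tool from outside, world axes, zero at the start; "torque": the same for the moment, N m; "width": finger opening in mm; "gripper_force": force on a finger pad.
Only numpy, scipy, OpenCV 4.12 (cv2) and the standard library are available. Lean on these libraries where they do the work, as an engineer would, in place of code of your own. Each camera call takes 0.05 s, during which the arm holds its last target. There are 200 camera calls.

## Working session

There is one attempt and no reset: what is moved stays moved. The work goes in short steps, Python scripts to look and compute and a tool call to move; the robot and the scene stay as the last step left them, time stands still between calls to the robot, and variables do not carry over. Pictures are saved under pics/ and viewed, at most 10 in all, crops included, and the job is handed in when it is done.

Besides the shell and the picture viewer there is one more tool, called after "Request:" in YAML: its name, and indented under it one key for each argument. play_rows: Moves the arm, as the interface text tells. Its arguments: {"type":"object","properties":{"deltas":{"type":"array"}},"required":["deltas"]}

```bash
mkdir -p pics; ls
python3 - <<'E'
from cell import *
import cv2
for n in("scene","top"):
    im=get_image(n);cv2.imwrite(f"pics/{n}0.png",im[:,:,::-1])
    c=camera_info(n);print(n,c)
s=read_state();print(s['clock'],s['eef_pos'],s['tool_rot'],s['width'])
E
```

```text
pics
scene {'fx': 516.5485349391159, 'fy': 516.5485349391159, 'cx': 319.51881102018365, 'cy': 237.4266464430304, 'T': array([[ 3.10620660e-01,  5.44380917e-01, -7.79207432e-01,
         1.16311653e+03],
       [ 9.50522258e-01, -1.73826297e-01,  2.57472046e-01,
        -2.19319643e+02],
       [ 4.71612556e-03, -8.20630145e-01, -5.71440218e-01,
         5.94069931e+02],
       [ 0.00000000e+00,  0.00000000e+00,  0.00000000e+00,
         1.00000000e+00]])}
top {'fx': 492.84446659702746, 'fy': 492.84446659702746, 'cx': 311.9899796963914, 'cy': 238.31443370727612, 'T': array([[ 6.25281707e-02, -9.76640099e-01,  2.05582938e-01,
         3.07744033e+02],
       [-9.98042231e-01, -6.09002836e-02,  1.42428943e-02,
        -2.67575310e+00],
       [-1.39012254e-03, -2.06071036e-01, -9.78536047e-01,
         9.01880532e+02],
       [ 0.00000000e+00,  0.00000000e+00,  0.00000000e+00,
         1.00000000e+00]])}
0.1 [ 183.71569283 -622.91429624  230.48526092] [-3.13986808e+00  4.11329942e-05  2.86783806e-01] 85.45393257580078
```

View pics/scene0.png

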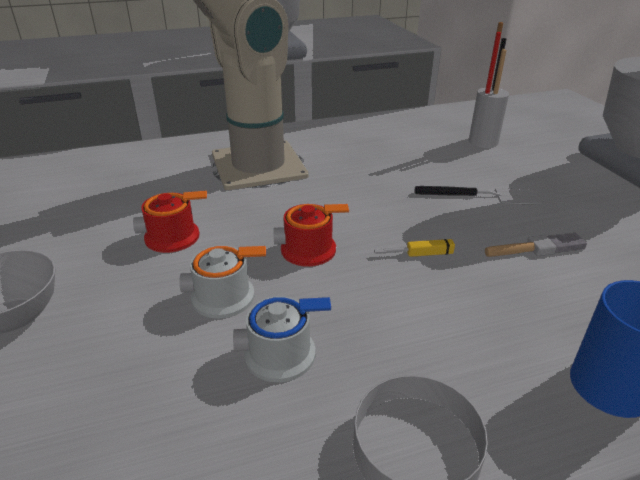

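View pics/top0.png

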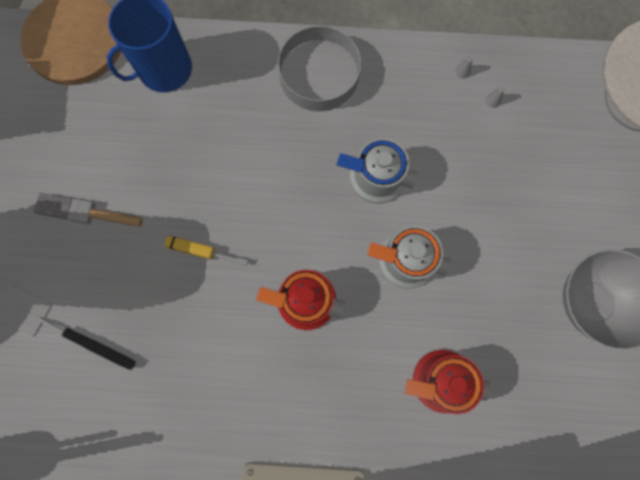

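Candidates for the pick are the yellow-handled tool at top (190,247), the black-handled hook at (99,349) and the wooden brush at (90,210). I choose the yellow one. For the ring, the choice is the blue one on the silver head at (383,162). The orange one on a silver head is at (417,252), and the red look-alikes are at (306,298) and (455,382). Next is a close crop to check both.

Run:
```python
import cv2,numpy as np
t=cv2.imread("pics/top0.png");s=cv2.imread("pics/scene0.png")
f=lambda im,x,y,w,h:cv2.resize(im[y:y+h,x:x+w],(w*4,h*4),interpolation=cv2.INTER_CUBIC)
a=np.hstack([f(t,160,220,100,70),f(t,325,132,100,70)])
b=np.hstack([f(s,365,215,100,70),f(s,240,288,100,70)])
cv2.imwrite("pics/c1.png",np.vstack([a,b]))
```

```text
(no output)
```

View pics/c1.png

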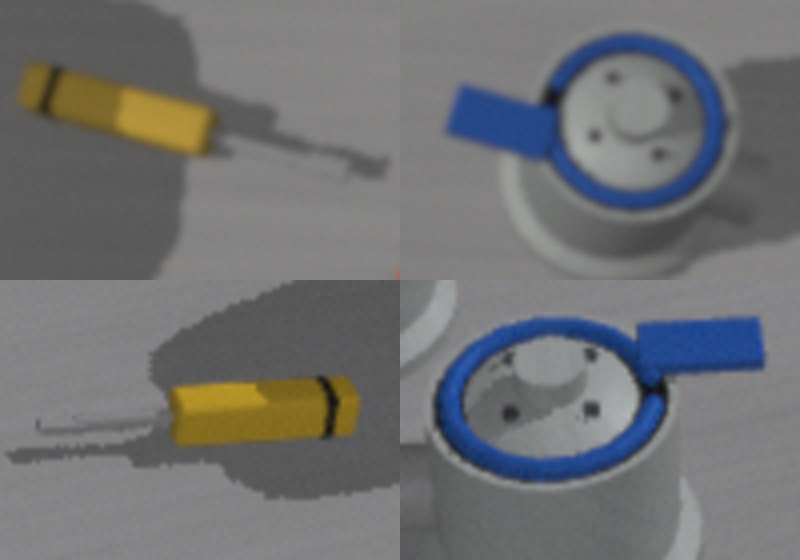

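```bash
cat > h.py <<'E'
import numpy as np
from cell import *
def ray(n,u,v,z,c=None):
    c=c or camera_info(n);T=c["T"]
    d=T[:3,:3]@np.array([(u-c["cx"])/c["fx"],(v-c["cy"])/c["fy"],1]);o=T[:3,3]
    return o+d*(z-o[2])/d[2]
def proj(n,p,c=None):
    c=c or camera_info(n);q=np.linalg.inv(c["T"])@np.append(p,1)
    return c["fx"]*q[0]/q[2]+c["cx"],c["fy"]*q[1]/q[2]+c["cy"]
E
python3 - <<'E'
from h import *
np.set_printoptions(precision=1,suppress=True)
t=lambda u,v,x,y,z:ray("top",x+(u+.5)/4-.5,y+(v+.5)/4-.5,z)
s=lambda u,v,x,y,z:ray("scene",x+(u+.5)/4-.5,y+(v+.5)/4-.5,z)
print("pick top"); 
for u,v in((30,64),(18,100),(217,109),):print(t(u,v,160,220,24))
print("tip",t(349,178,160,220,13))
print("scene handle");
for u,v in((172,390),(175,415),(357,408),(350,376)):print(s(u,v-280,365,215,24))
print("tip",s(38,426-280,365,215,12))
print("lug top")
for u,v in((462,85),(446,130),(548,160),(562,108)):print(t(u-400,v,325,132,83))
print("lug scene")
for u,v in((638,323),(760,317),(764,357),(640,374)):print(s(u-400,v-280,240,288,83))
print("stub top",t(640-400,107,325,132,94),s(549-400,358-280,240,288,94))
E
```

```text
pick top
[480.7 274.   24. ]
[463.8 277.4  24. ]
[465.3 186.8  24. ]
tip [439.1 125.8  13. ]
scene handle
[451.9 192.9  24. ]
[470.7 185.2  24. ]
[491.8 269.6  24. ]
[467.4 280.   24. ]
tip [444.3 127.7  12. ]
lug top
[636.4 -30.6  83. ]
[615.1 -24.7  83. ]
[604.  -69.9  83. ]
[628.4 -75.   83. ]
lug scene
[607.1 -66.8  83. ]
[617.7 -22.8  83. ]
[638.8 -28.5  83. ]
[633.6 -73.8  83. ]
stub top [ 626.7 -107.8   94. ] [ 627.3 -105.4   94. ]
```

The crop confirms the yellow pick with its black band and straight blade. The blue lug is at top px (339–353, 153–172) and points to +y. Both cameras agree:
- **Pick centre:** about (465.5, 234), with its tip at (441, 126). The tail-to-tip length measures 153, against 155 expected.
- **blue_lug:** about (622.5, -42), directed 77.6° outwards, and the head geometry gives the same point.

The pick is already antiparallel to the lug. Moving along an arc now.

Request:
play_rows:
  deltas: [41, -21, 0, 0, 0, -0.06, 1, 83, -43, 0, 0, 0, -0.12, 1, 124, -64, 0, 0, 0, -0.18, 1, 165, -86, 0, 0, 0, -0.24, 1, 207, -107, 0, 0, 0, -0.3, 1, 248, -129, 0, 0, 0, -0.36, 1, 289, -150, 0, 0, 0, -0.42, 1, 330, -172, 0, 0, 0, -0.48, 1, 372, -193, 0, 0, 0, -0.54, 1, 413, -215, 0, 0, 0, -0.6, 1]

```text
clock: 1.35
eef_pos: [520.0, -299.3, 231.0]
tool_rot: [-3.141, 0.0, 0.889]
force: [0.3, -0.2, 0.2]
width: 85.2
gripper_force: 0.0
```

```bash
cat >> h.py <<'E'
from scipy.spatial.transform import Rotation as R
def delta(p,yaw,pitch=0):
    s=read_state();R0=R.from_euler('xyz',s['tool_rot'])
    d=R0.inv().apply(np.array(p)-s['eef_pos']);a=(R0.inv()*R.from_euler('xyz',[np.pi,pitch,yaw])).as_rotvec()
    print("to",p,"d",d.round(1),"a",a.round(3))
def st():
    s=read_state();print({k:np.round(s[k],3).tolist() for k in('clock','eef_pos','tool_rot','force','width','gripper_force','qpos')})
E
python3 -c "
from h import *
st();delta([570,-30,230],1.1);delta([466,234,200],1.351)"
```

```text
{'clock': 1.35, 'eef_pos': [519.988, -299.262, 230.989], 'tool_rot': [-3.141, 0.0, 0.889], 'force': [0.258, -0.155, 0.224], 'width': 85.183, 'gripper_force': 0.0, 'qpos': [0.562, 0.558, -0.137, 1.66, 0.09, 0.93, -0.291]}
to [570, -30, 230] d [ 240.5 -130.9    1. ] a [-0.001  0.    -0.211]
to [466, 234, 200] d [ 379.9 -378.1   31.1] a [-0.001  0.    -0.462]
```

Request:
play_rows:
  deltas: [48, -26, 0, 0, 0, -0.04, 1, 96, -52, 0, 0, 0, -0.08, 1, 144, -79, 0, 0, 0, -0.13, 1, 192, -105, 0, 0, 0, -0.17, 1, 238, -133, 0, 0, 0, -0.21, 1, 266, -180, 0, 0, 0, -0.26, 1, 294, -228, 0, 0, 0, -0.31, 1, 322, -277, 10, 0, 0, -0.36, 1, 350, -327, 20, 0, 0, -0.41, 1, 380, -378, 30, 0, 0, -0.462, 1]

```text
clock: 2.6
eef_pos: [465.6, 234.2, 200.9]
tool_rot: [3.141, 0.0, 1.35]
force: [1.3, 0.9, 1.2]
width: 85.7
gripper_force: 0.0
```

Request:
play_rows:
  deltas: [0, 0, 0, 0, 0, 0, 1]

```text
clock: 2.72
eef_pos: [463.2, 238.5, 200.7]
tool_rot: [-3.139, -0.002, 1.359]
force: [0.8, -1.0, -0.7]
width: 86.0
gripper_force: 0.0
```

Run:
```python
from h import *
import cv2
st();c=camera_info("wrist");im=get_image("wrist")[:,:,::-1].copy()
cv2.imwrite("pics/w1.png",im)
np.save("w1.npy",c,allow_pickle=True)
for p in([465.5,234,24],[441.5,126.5,14],[475.4,278,24]):print(proj("wrist",p,c))
```

```text
{'clock': 2.725, 'eef_pos': [463.178, 238.483, 200.674], 'tool_rot': [-3.139, -0.002, 1.359], 'force': [0.816, -0.995, -0.718], 'width': 85.956, 'gripper_force': 0.0, 'qpos': [-0.326, 0.498, -0.291, 1.903, 0.193, 0.769, -0.935]}
(np.float64(325.0070021278063), np.float64(217.8234526994779))
(np.float64(323.68613072800036), np.float64(321.7405532474318))
(np.float64(325.6825643529337), np.float64(166.8727768514352))
```

View pics/w1.png

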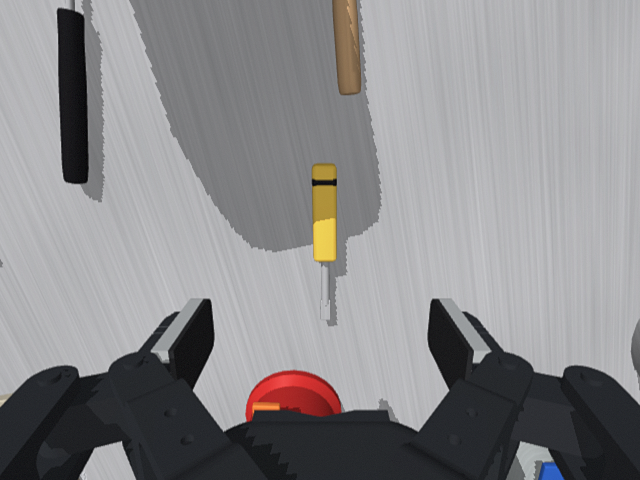

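The wrist view shows the yellow handle at u 312–337, v 164–262, and the tip at (325,320). That is within about 2 mm of the prediction and centred between the fingers. Descending.

Request:
play_rows:
  deltas: [0, 0, 40, 0, 0, 0, 1, 0, 0, 85, 0, 0, 0, 1, 0, 0, 125, 0, 0, 0, 1, 0, 0, 155, 0, 0, 0, 1, 0, 0, 175, 0, 0, 0, 1, 0, 0, 188, 0, 0, 0, 1, 0, 0, 195, 0, 0, 0, 1, 0, 0, 195, 0, 0, 0, 1]

```text
clock: 3.78
eef_pos: [466.7, 232.6, 6.4]
tool_rot: [3.141, 0.0, 1.348]
force: [-0.7, 1.2, 0.2]
width: 85.5
gripper_force: 0.0
```

Request:
play_rows:
  deltas: [0, 0, 0, 0, 0, 0, 0.6, 0, 0, 0, 0, 0, 0, 0.3, 0, 0, 0, 0, 0, 0, 0.15, 0, 0, 0, 0, 0, 0, 0, 0, 0, 0, 0, 0, 0, 0, 0, 0, 0, 0, 0, 0, 0, 0, 0, 0, 0, 0, 0, 0]

```text
clock: 4.65
eef_pos: [466.7, 233.1, 6.9]
tool_rot: [3.141, -0.0, 1.349]
force: [-0.7, 0.2, 5.8]
width: 20.9
gripper_force: 60.2
```

Request:
play_rows:
  deltas: [0, 0, -10, 0, 0, 0, 0, 0, 0, -30, 0, 0, 0, 0, 0, 0, -50, 0, 0, 0, 0, 0, 0, -58, 0, 0, 0, 0, 0, 0, -58, 0, 0, 0, 0]

```text
clock: 5.28
eef_pos: [466.6, 233.0, 64.7]
tool_rot: [3.141, -0.001, 1.349]
force: [-0.7, -0.2, -1.1]
width: 20.5
gripper_force: 59.4
```

```bash
python3 -c "
from h import *
st();delta([656,108,64.5],1.351);delta([645.5,59,64.5],1.351)"
```

```text
{'clock': 5.275, 'eef_pos': [466.617, 233.03, 64.736], 'tool_rot': [3.141, -0.001, 1.349], 'force': [-0.673, -0.202, -1.107], 'width': 20.546, 'gripper_force': 59.445, 'qpos': [-0.385, 0.71, -0.198, 2.006, 0.298, 0.452, -1.028]}
to [656, 108, 64.5] d [-80.2 212.3   0.3] a [ 0.001 -0.001 -0.002]
to [645.5, 59, 64.5] d [-130.3  212.8    0.3] a [ 0.001 -0.001 -0.002]
```

Request:
play_rows:
  deltas: [-10, 28, 0, 0, 0, 0, 0, -22, 60, 0, 0, 0, 0, 0, -35, 93, 0, 0, 0, 0, 0, -48, 126, 0, 0, 0, 0, 0, -60, 159, 0, 0, 0, 0, 0, -70, 187, 0, 0, 0, 0, 0, -77, 204, 0, 0, 0, 0, 0, -80, 212, 0, 0, 0, 0, 0, -80, 212, 0, 0, 0, 0, 0, -80, 212, 0, 0, 0, 0, 0]

```text
clock: 6.52
eef_pos: [654.5, 109.3, 64.0]
tool_rot: [-3.14, -0.0, 1.35]
force: [-0.3, 0.0, -0.4]
width: 20.8
gripper_force: 59.4
```

Run:
```python
from h import *
import cv2
st();o=[]
for n,x,y in(("scene",260,250),("top",225,130)):
    im=get_image(n)[:,:,::-1];o.append(cv2.resize(im[y:y+75,x:x+200],(800,300),interpolation=cv2.INTER_CUBIC))
cv2.imwrite("pics/c2.png",np.vstack(o))
e=read_state()['eef_pos'];u=np.array([-.218,-.976,0])
for p in(e+u*110+[0,0,5],e+[0,0,17]+45*u,[622.5,-42,77]):
    a,b=proj("scene",p),proj("top",p)
    print(p.round() if hasattr(p,'round') else p,((a[0]-260)*4+1.5,(a[1]-250)*4+1.5),((b[0]-225)*4+1.5,(b[1]-130)*4+301.5))
```

```text
{'clock': 6.525, 'eef_pos': [654.473, 109.331, 64.007], 'tool_rot': [-3.14, -0.0, 1.35], 'force': [-0.328, 0.035, -0.436], 'width': 20.773, 'gripper_force': 59.433, 'qpos': [-0.05, 0.859, -0.275, 1.595, 0.311, 0.733, -0.688]}
[631.   2.  69.] (np.float64(353.2746454874682), np.float64(225.38706368349835)) (np.float64(387.0070535026946), np.float64(412.0900913426483))
[645.  65.  81.] (np.float64(527.2695786793274), np.float64(190.62956655728726)) (np.float64(246.37322061643044), np.float64(363.61506649263345))
[622.5, -42, 77] (np.float64(234.64552508734914), np.float64(220.05410844421)) (np.float64(485.3802909546321), np.float64(429.26366506630916))
```

View pics/c2.png

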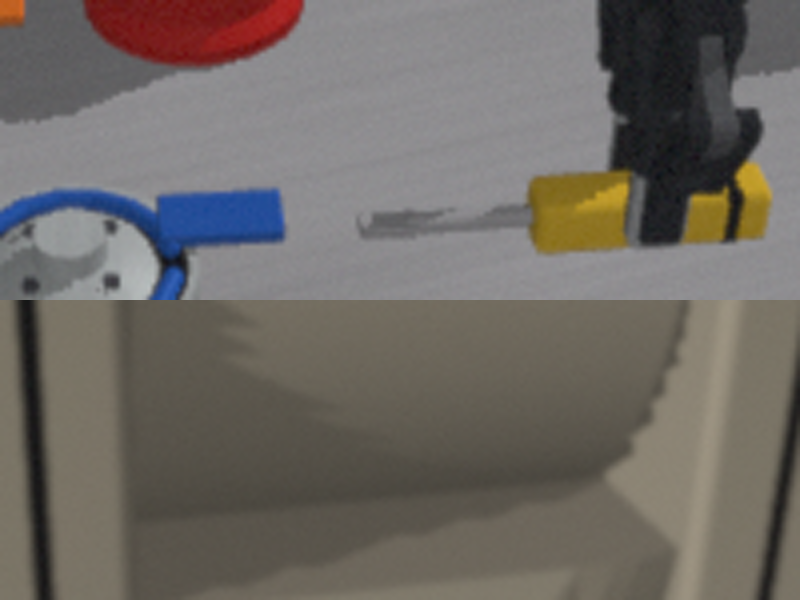

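The blade tip is at crop (360,225) against a prediction of (353,225). The pick is level, lines up with the lug, and sits about 5 mm below its underside. The top view is blocked by the arm. Inserting the tip, then lifting in steps.

Request:
play_rows:
  deltas: [-10, 0, 0, 0, 0, 0, 0, -20, 0, 0, 0, 0, 0, 0, -30, 0, 0, 0, 0, 0, 0, -40, 0, 0, 0, 0, 0, 0, -47, 0, 0, 0, 0, 0, 0, -51, 0, 0, 0, 0, 0, 0, -51, 0, 0, 0, 0, 0, 0]

```text
clock: 7.5
eef_pos: [644.4, 58.2, 64.3]
tool_rot: [3.142, -0.0, 1.348]
force: [0.1, -0.6, -1.7]
width: 20.6
gripper_force: 59.4
```

Request:
play_rows:
  deltas: [0, 0, -4, 0, 0, 0, 0, 0, 0, -9, 0, 0, 0, 0, 0, 0, -15, 0, 0, 0, 0, 0, 0, -21, 0, 0, 0, 0, 0, 0, -27, 0, 0, 0, 0, 0, 0, -30, 0, 0, 0, 0, 0, 0, -30, 0, 0, 0, 0]

```text
clock: 8.38
eef_pos: [644.6, 58.6, 94.7]
tool_rot: [3.141, -0.0, 1.349]
force: [-0.6, 0.3, -0.7]
width: 20.8
gripper_force: 59.4
```

Run:
```python
from h import *
import cv2
st()
im=get_image("scene")[:,:,::-1];cv2.imwrite("pics/c3.png",cv2.resize(im[230:380,220:420],(800,600),interpolation=cv2.INTER_CUBIC))
```

```text
{'clock': 8.375, 'eef_pos': [644.591, 58.568, 94.727], 'tool_rot': [3.141, -0.0, 1.349], 'force': [-0.621, 0.29, -0.73], 'width': 20.81, 'gripper_force': 59.396, 'qpos': [0.038, 0.799, -0.294, 1.633, 0.308, 0.755, -0.619]}
```

View pics/c3.png

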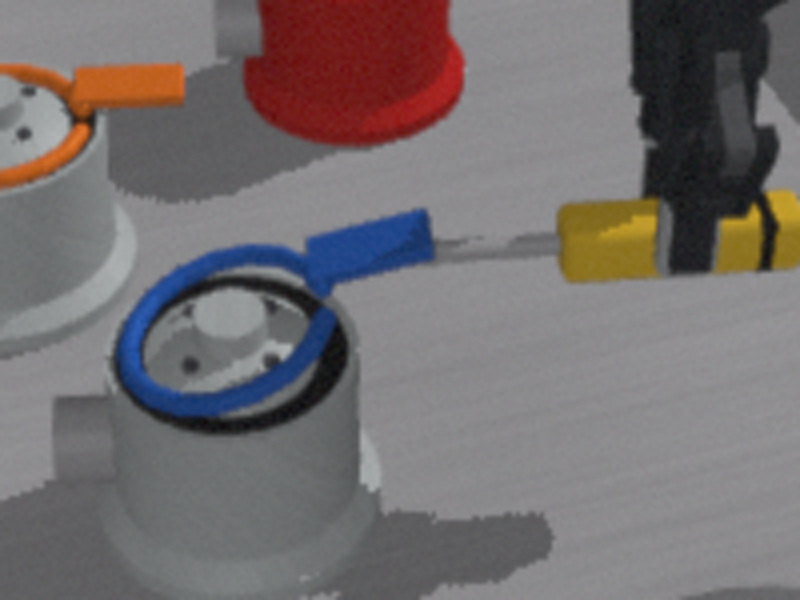

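The ring is tilting, about 0.25 rad now, with the blade under the lug at crop (435,250). I'll continue up and slightly inward so the tip follows the lug's arc.

Request:
play_rows:
  deltas: [-2, 0, -6, 0, 0, 0, 0, -5, 0, -12, 0, 0, 0, 0, -8, 0, -18, 0, 0, 0, 0, -11, 0, -25, 0, 0, 0, 0, -14, 0, -32, 0, 0, 0, 0, -14, 0, -35, 0, 0, 0, 0, -14, 0, -35, 0, 0, 0, 0, -14, 0, -35, 0, 0, 0, 0]

```text
clock: 9.43
eef_pos: [641.2, 44.9, 129.2]
tool_rot: [-3.141, 0.0, 1.349]
force: [-0.1, 0.2, -0.1]
width: 20.7
gripper_force: 59.4
```

Request:
play_rows:
  deltas: [0, 0, 4, 0, 0, 0, 0, 6, 0, 10, 0, 0, 0, 0, 18, 0, 16, 0, 0, 0, 0, 35, 0, 20, 0, 0, 0, 0, 55, 0, 24, 0, 0, 0, 0, 75, 0, 24, 0, 0, 0, 0, 85, 0, 24, 0, 0, 0, 0, 85, 0, 24, 0, 0, 0, 0]

```text
clock: 10.42
eef_pos: [660.1, 129.2, 105.5]
tool_rot: [3.141, -0.001, 1.351]
force: [-0.7, 0.2, -1.1]
width: 20.2
gripper_force: 59.4
```

Run:
```python
from h import *
import cv2
st()
im=get_image("scene")[:,:,::-1];cv2.imwrite("pics/c4.png",cv2.resize(im[210:360,220:420],(800,600),interpolation=cv2.INTER_CUBIC))
```

```text
{'clock': 10.425, 'eef_pos': [660.079, 129.204, 105.506], 'tool_rot': [3.141, -0.001, 1.351], 'force': [-0.651, 0.243, -1.136], 'width': 20.159, 'gripper_force': 59.392, 'qpos': [-0.069, 0.816, -0.293, 1.549, 0.291, 0.82, -0.695]}
```

View pics/c4.png

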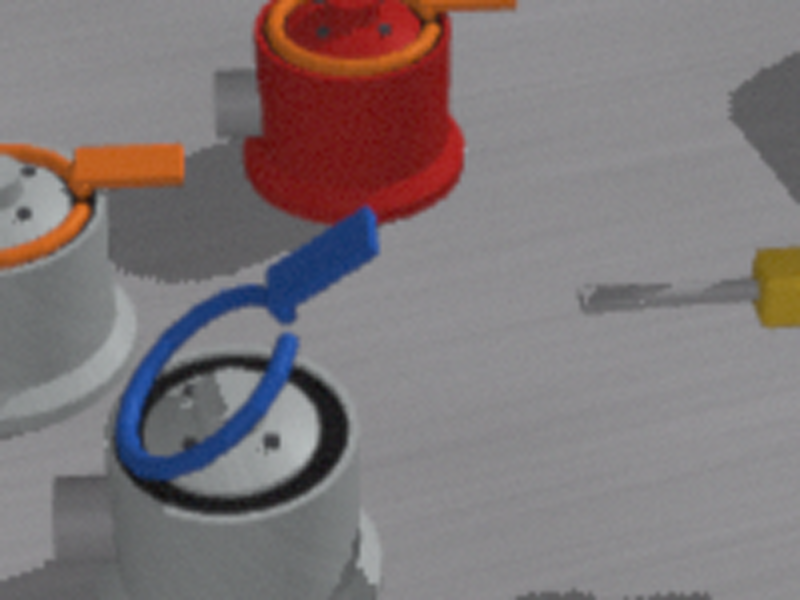

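The ring stands at about 0.6 rad with the pick withdrawn, and the orange ring is down. Laying the pick in the free bench area near (560,180).

Request:
play_rows:
  deltas: [5, -20, 5, 0, 0, 0, 0, 12, -48, 15, 0, 0, 0, 0, 20, -78, 30, 0, 0, 0, 0, 26, -100, 50, 0, 0, 0, 0, 28, -109, 70, 0, 0, 0, 0, 28, -109, 82, 0, 0, 0, 0, 28, -109, 88, 0, 0, 0, 0, 28, -109, 90, 0, 0, 0, 0, 28, -109, 90, 0, 0, 0, 0]

```text
clock: 11.6
eef_pos: [560.5, 178.7, 15.7]
tool_rot: [3.141, -0.0, 1.348]
force: [0.1, 0.1, -1.3]
width: 20.1
gripper_force: 59.4
```

Request:
play_rows:
  deltas: [0, 0, 3, 0, 0, 0, 0, 0, 0, 5, 0, 0, 0, 0, 0, 0, 7, 0, 0, 0, 0, 0, 0, 8, 0, 0, 0, 0, 0, 0, 8, 0, 0, 0, 0]

```text
clock: 12.22
eef_pos: [559.7, 179.1, 7.2]
tool_rot: [-3.141, 0.0, 1.349]
force: [-0.3, 0.5, 0.0]
width: 20.8
gripper_force: 59.4
```

Request:
play_rows:
  deltas: [0, 0, 0.6, 0, 0, 0, 0, 0, 0, 0.6, 0, 0, 0, 0.35, 0, 0, 0.6, 0, 0, 0, 0.5, 0, 0, 0.6, 0, 0, 0, 0.8, 0, 0, 0.6, 0, 0, 0, 1, 0, 0, 0.6, 0, 0, 0, 1, 0, 0, 0.6, 0, 0, 0, 1]

```text
clock: 13.1
eef_pos: [559.8, 179.1, 6.7]
tool_rot: [3.142, -0.0, 1.349]
force: [1.0, -0.1, 0.3]
width: 85.6
gripper_force: 0.0
```

Request:
play_rows:
  deltas: [0, 0, -15, 0, 0, 0, 1, 0, 0, -40, 0, 0, 0, 1, 0, 0, -80, 0, 0, 0, 1, 0, 0, -130, 0, 0, 0, 1, 0, 0, -170, 0, 0, 0, 1, 0, 0, -180, 0, 0, 0, 1, 0, 0, -180, 0, 0, 0, 1, 0, 0, -180, 0, 0, 0, 1]

```text
clock: 14.1
eef_pos: [558.9, 178.6, 185.5]
tool_rot: [-3.14, 0.001, 1.349]
force: [0.0, -0.2, 0.5]
width: 85.6
gripper_force: 0.0
```

Run:
```python
from h import *
import cv2
st()
cv2.imwrite("pics/s5.png",get_image("scene")[:,:,::-1])
```

```text
{'clock': 14.1, 'eef_pos': [558.872, 178.604, 185.52], 'tool_rot': [-3.14, 0.001, 1.349], 'force': [0.018, -0.182, 0.47], 'width': 85.561, 'gripper_force': 0.0, 'qpos': [-0.153, 0.608, -0.32, 1.74, 0.244, 0.836, -0.807]}
```

View pics/s5.png

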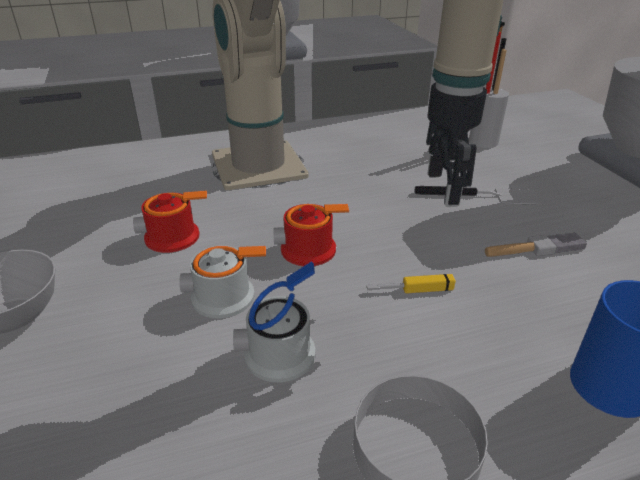

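The blue ring is up at (285,295), the orange ring is down at (220,260), the pick lies flat at (428,284), and the gripper is clear. Handing in.

```bash
python3 -c "
from cell import *
print(finish_job())"
```

```text
the job is handed in; nothing more can be done
None
```

The job is handed in: the blue ring stands tilted at about 0.6 rad (34°, estimated from the lift geometry), the orange ring is still down, and the pick lies flat on the bench with the gripper clear; the hand-in call returned no verdict.

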